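# Smooth down a row of calendar flaps

### The arm

A 6-joint arm with a two-finger parallel gripper is mounted at the origin on the work surface. World frame = base frame: x ahead of the robot, y to its left, z up, the work surface at z = 0. Lengths are in m, angles in rad, forces in N, time in s.
With the tool pointing down it reaches from about 0.25 to 0.8 m from the base axis. Payload 3.9 kg.
Tool frame: the origin (TCP) lies midway between the tips of the shut fingers; the grasp point (between the pads) lies behind it (ctrl.hold_point_z is the x of the grasp point in the tool frame, in m); x points along the fingers, y is the direction in which the jaws open and shut, and the axes are right-handed (so a half turn about x gives the same grasp; the last joint's range is limited). The gripper opens to 85 mm and grips with 20 to 120 N. Pads are 22 mm wide; open, the fingers measure 114 mm over their backs; the gripper's body (76 mm by 85 mm) begins 54 mm behind the grasp point. The pads swing forward as they close: fully open they stand 13 mm farther back than shut.
Start: joints at [-1.131, 0.26, -0.138, 1.173, 0, 1.571], TCP at [0.224, -0.475, 0.195] pointing down, gripper open.
Joint ranges: [-2.78, 2.78], [-0.83, 1.72], [-1.28, 1.37], [-1.9, 2.12], [-1.57, 1.48], [-3.14, 3.14]. Speed limits (rad/s): [2.57, 2.57, 3.14, 3.14, 3.14, 3.14].

### API

Orientations are given as a unit quaternion [w, x, y, z].
In Python, from bench import ctrl, viewer gives the robot as it stands.
- The arm moves only by the tool move_arm, never from a script. Its argument "plan" is a list that holds one entry, the list of rows, each a list of 4 numbers: the shift along the world's x, y, z in cm, then the turn about the world's z in degrees. A call has 1 to 12 rows; each row shifts and turns the pose as measured when the row begins; what a row does not reach is not made up. A row lasts 1/12 s, in which the tool goes at most 41.7 mm and 7.16 degrees, less where a joint would pass 70% of its speed; a pose out of reach is approached as far as the arm can. A call with a gripper value outside its range is refused whole. "jaw" is the closure in counts, from 0 (fully open) to 255 (shut), set as the call begins (left out, the last holds). The fingers move at their own pace and stop on an object; "force" is the grip in N (left out, the last holds). Time passes only in rows, so rows that do not move let the fingers close. It gives the time, the measured TCP pose, the force and the opening at its end, in the units of the state.
- ctrl.read_state(): the state, without advancing time (a new reading comes with each control period).
- viewer.camera(name): name is "scene" or "top" or "wrist"; returns a dict with "frame" (420x560x3 uint8, red, green, blue), "z_map" (420x560 float32, m along the optical axis (not along the pixel's ray), 0 where there is no reading), "mtx" (3x3 intrinsics, pixels), "origin" and "orientation" of the camera in the world. Camera axes: x right, y down, z forward; pixel columns grow to the right and rows downward; lengths in m; the calibration is good to about 2 mm. A picture is of the moment at which its call begins.
- ctrl.job_done(): hands the job in, once; it reports no verdict.
The state is a dict: "t": time; "qpos": joint angles; "qvel": joint speeds; "effort": joint torques, N m; "position": TCP position; "tcp_rot": TCP orientation; "ft_force": force on the tool from outside, world axes, zero at the start; "moment": the same for the moment, N m; "width": finger opening in m.
Only numpy, scipy, OpenCV 4.12 (cv2) and the standard library are available. Lean on these libraries where they do the work, as an engineer would, in place of code of your own. Each camera call takes 0.05 s, during which the arm holds its last target.

### The job

Shut the five small flaps of the home-made card calendar by running closed fingertips lightly along their row, starting at the end of the calendar that has the steel eyelet set in it, so that each is folded down flat in turn, one after the other. Take them as they fold: do not bend any flap back further open and do not press hard. Leave the three large flaps standing as they are, and everything else on the calendar and table where it is.

Things in the scene. Friction and masses are not known exactly. Their poses are not given: they have to be found in the camera images.
- calendar: home-made flap calendar: shallow brown card box, 152 mm (its x) by 270 mm (its y), 35 mm high, fixed on the table at any yaw. Origin: centre of its underside. On top, along y, a row of five small white card flaps (centre line x = -45 mm) and a row of three large ones (x = +39 mm). A steel-rimmed eyelet, 28 mm across, marks the -y end (x = 0, y = -119 mm, on top; look only)
- row_start (a point): middle of the hinge of small flap 1, 38 mm above the table (upper face of a shut flap); calendar frame (-45, -96.5, 38) mm. The row runs from here along +y. Each flap, 3 mm thick, is hinged at its -y edge on the box top and its free +y edge stands up; sliding on it from hinge to free edge folds it down, and it stays at any angle it is left at (0.2 N at the free edge moves it)
- row_end (a point): point on the calendar where the middle of the free edge of small flap 5 lies when shut, 38 mm above the table; calendar frame (-45, +96.5, 38) mm
- small_1 (a joint): small flap 1 of 5, counted from the eyelet end: 34 mm across the row, 33 mm from hinge to free edge, hinge at y = -96.5 mm of the calendar. Angle in rad: 0 shut flat, grows as it opens, at most 1.3; starts at 0.4 to 0.8
- small_2 (a joint): small flap 2 of 5, counted from the eyelet end: 34 mm across the row, 33 mm from hinge to free edge, hinge at y = -56.5 mm of the calendar. Angle in rad: 0 shut flat, grows as it opens, at most 1.3; starts at 0.4 to 0.8
- small_3 (a joint): small flap 3 of 5, counted from the eyelet end: 34 mm across the row, 33 mm from hinge to free edge, hinge at y = -16.5 mm of the calendar. Angle in rad: 0 shut flat, grows as it opens, at most 1.3; starts at 0.4 to 0.8
- small_4 (a joint): small flap 4 of 5, counted from the eyelet end: 34 mm across the row, 33 mm from hinge to free edge, hinge at y = 23.5 mm of the calendar. Angle in rad: 0 shut flat, grows as it opens, at most 1.3; starts at 0.4 to 0.8
- small_5 (a joint): small flap 5 of 5, counted from the eyelet end: 34 mm across the row, 33 mm from hinge to free edge, hinge at y = 63.5 mm of the calendar. Angle in rad: 0 shut flat, grows as it opens, at most 1.3; starts at 0.4 to 0.8
- large_1 (a joint): large flap 1 of 3, counted from the eyelet end: 46 mm across the row, 54 mm from hinge to free edge, hinge at y = -93 mm of the calendar. Angle in rad: 0 shut, starts at 0.3 to 0.6. Leave alone
- large_1_edge (a point): middle of the free edge of large flap 1, upper face
- large_2 (a joint): large flap 2 of 3, counted from the eyelet end: 46 mm across the row, 54 mm from hinge to free edge, hinge at y = -27 mm of the calendar. Angle in rad: 0 shut, starts at 0.3 to 0.6. Leave alone
- large_2_edge (a point): middle of the free edge of large flap 2, upper face
- large_3 (a joint): large flap 3 of 3, counted from the eyelet end: 46 mm across the row, 54 mm from hinge to free edge, hinge at y = 39 mm of the calendar. Angle in rad: 0 shut, starts at 0.3 to 0.6. Leave alone
- large_3_edge (a point): middle of the free edge of large flap 3, upper face
- spout_ring: loose white plastic ring, 26 mm across, 10 mm high, lying on the calendar between the two rows. Leave alone. Origin: centre of its underside
- screw_cap: loose white plastic screw cap, 26 mm across, 13 mm high, on the calendar between the two rows. Leave alone. Origin: centre of its underside
- tape_roll: loose roll of clear tape lying flat, 90 mm across, 42 mm high. Leave alone. Origin: centre of its underside
- glue_stick: loose glue stick standing, 27 mm across, 82 mm high. Leave alone. Origin: centre of its underside
- tape_measure: loose tape measure, 66 x 36 mm, 60 mm high. Leave alone. Origin: centre of its underside
- mug: loose white mug, 76 mm across, 85 mm high. Leave alone. Origin: centre of its underside
- shaker: loose small glass jar, 40 mm across, 75 mm high. Leave alone. Origin: centre of its underside
- candlestick: loose metal candlestick, 100 mm across its foot, 220 mm high, at the robot's left side. Leave alone. Origin: centre of its underside

How it is judged:
By the outcome, as a careful person would: the job done as asked, in the order asked, and still so for the second after the job is handed in, with the robot touching nothing.
It also fails if it takes over 40 s, if anything falls off the work surface, if the arm or the gripper's body presses on something with over 40 N, if the wrist force passes 120 N, or if a joint passes its speed limit or range.

## Working session

There is one attempt and no reset: what is moved stays moved. The work goes in short steps, Python scripts to look and compute and a tool call to move; the robot and the scene stay as the last step left them, time stands still between calls to the robot, and variables do not carry over. Pictures are saved under pics/ and viewed, and the job is handed in when it is done.

Besides the shell and the picture viewer there is one more tool, called after ">>>" as name(argument=value, ...) on one line, values as JSON. move_arm: Moves the arm, as the interface text tells. Its arguments: {"type":"object","properties":{"plan":{"type":"array"},"jaw":{"type":"number"},"force":{"type":"number"}},"required":["plan"]}

```bash
mkdir -p pics; ls
cat > h.py <<'E'
import numpy as np, cv2
from scipy.spatial.transform import Rotation as R
from bench import ctrl, viewer
def save(n,c): cv2.imwrite('pics/'+n+'.png',cv2.cvtColor(c['frame'],cv2.COLOR_RGB2BGR))
def rot(c):
    o=np.array(c['orientation'],float)
    return o if o.shape==(3,3) else R.from_quat(o[[1,2,3,0]]).as_matrix()
def pts(c):
    z=c['z_map'];v,u=np.mgrid[:z.shape[0],:z.shape[1]];K=c['mtx']
    p=np.stack([(u-K[0,2])/K[0,0]*z,(v-K[1,2])/K[1,1]*z,z],-1)
    return p@rot(c).T+np.array(c['origin'])
def proj(c,P):
    p=(np.atleast_2d(P)-np.array(c['origin']))@rot(c); K=c['mtx']
    return p[:,:2]/p[:,2:]*[K[0,0],K[1,1]]+[K[0,2],K[1,2]]
E
python3 - <<'E'
from h import *
for n in ['scene','top','wrist']:
    c=viewer.camera(n); save(n+'0',c); np.savez('pics/'+n+'0.npz',**{k:np.array(v) for k,v in c.items()})
    print(n,c['origin'],c['orientation'])
print(ctrl.read_state(), ctrl.hold_point_z)
E
```

```text
pics
scene [1.25193436 0.52763606 0.81998588] [-0.19823868  0.48974226  0.78180967 -0.33110057]
top [0.37097452 0.16811331 1.33342086] [-0.05209821  0.7063737  -0.70392778  0.05298723]
wrist [ 0.2987578  -0.43892209  0.37333412] [ 0.13707813  0.8328234  -0.52899012 -0.08822828]
{'t': 0.15, 'qpos': array([-1.13099535e+00,  2.60532679e-01, -1.39093146e-01,  1.17271308e+00,
        1.61906731e-05,  1.57079160e+00]), 'qvel': array([ 0.00062522, -0.00154662,  0.00476108, -0.00222347,  0.00035613,
       -0.00079937]), 'effort': array([ 1.14245231e-03, -4.06006408e+01,  2.54165751e+01,  1.27017213e-02,
        9.32697844e-05, -3.75544204e-06]), 'position': array([ 0.22327492, -0.47449688,  0.19404868]), 'tcp_rot': array([-0.15371106, -0.68996511, -0.15477806,  0.69019187]), 'ft_force': array([ 1.02102719, -0.86538187, -0.6041921 ]), 'moment': array([-0.00922565, -0.03842898, -0.01721976]), 'width': 0.08529808706602854} -0.0187
```

View pics/top0.png

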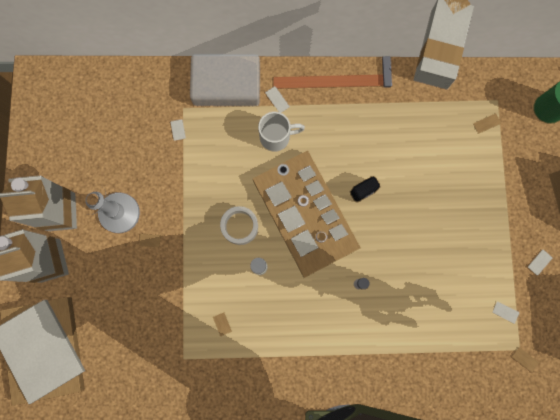

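View pics/scene0.png

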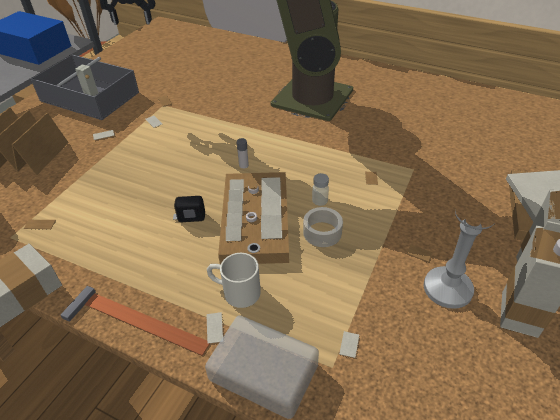

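Run:
```python
import cv2
t=cv2.imread('pics/top0.png')[130:290,230:400]; cv2.imwrite('pics/topc.png',cv2.resize(t,None,fx=3.7,fy=3.7,interpolation=cv2.INTER_CUBIC))
t=cv2.imread('pics/scene0.png')[160:270,200:310]; cv2.imwrite('pics/scenec.png',cv2.resize(t,None,fx=5.4,fy=5.4,interpolation=cv2.INTER_CUBIC))
```

```text
(no output)
```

View pics/topc.png

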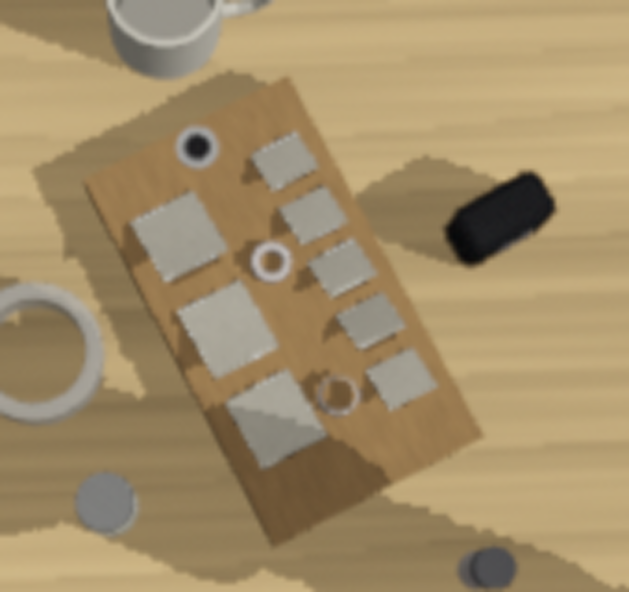

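View pics/scenec.png

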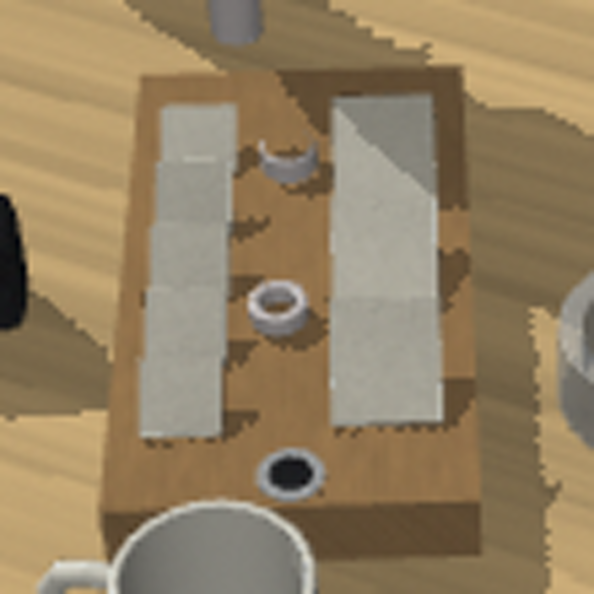

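View pics/wrist0.png

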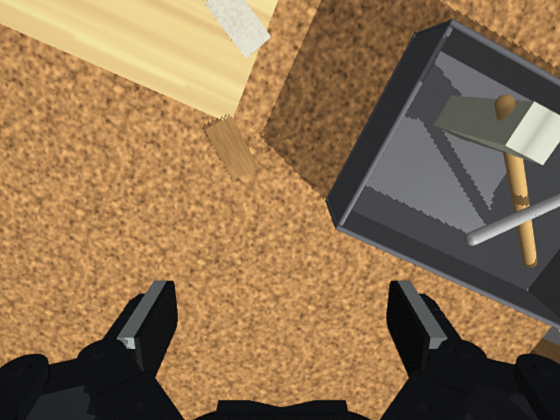

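```bash
cat >> h.py <<'E'
def load(n):
    d=np.load('pics/'+n+'.npz'); return {k:d[k] for k in d.files}
E
python3 - <<'E'
from h import *
c=load('top0');P=pts(c)
m=(P[...,2]>0.029)&(P[...,2]<0.037)
n,l,s,ce=cv2.connectedComponentsWithStats(m.astype(np.uint8))
k=[i for i in range(1,n) if 0.25<1 and s[i,4]>500]
print([ (s[i],ce[i]) for i in k])
# region around calendar
reg=np.zeros(m.shape,bool); reg[145:280,248:362]=1
q=P[reg&(P[...,2]>0.025)&(P[...,2]<0.07)]
q2=P[reg&m]
print('topz',np.median(q2[:,2]))
print(cv2.minAreaRect((q2[:,:2]*1000).astype(np.float32)))
crop=np.array([[288,78],[483,436],[272,545],[84,183],[197,147]])
uv=crop/3.7+[230,130]-0.4
K=c['mtx'];d=np.c_[(uv-[K[0,2],K[1,2]])/[K[0,0],K[1,1]],np.ones(5)]@rot(c).T
o=c['origin'];W=o+d*((0.035-o[2])/d[:,2])[:,None]
print(W.round(4)); 
print([np.linalg.norm(W[i]-W[(i+1)%4]).round(4) for i in range(4)])
# scene
cs=load('scene0'); crop=np.array([[291,473]]);uv=crop/5.4+[200,160]-.4
print(uv,proj(cs,W))
# scene corner: pixel points near(103,515),(481,503) far (142,75),(462,66)
crop=np.array([[103,513],[142,76],[462,67],[481,502],[291,473]]);uv=crop/5.4+[200,160]-.4
K=cs['mtx'];d=np.c_[(uv-[K[0,2],K[1,2]])/[K[0,0],K[1,1]],np.ones(5)]@rot(cs).T
o=cs['origin'];print((o+d*((0.035-o[2])/d[:,2])[:,None]).round(4))
Ps=pts(cs); b=Ps[175:255,222:290]; zz=b[...,2]; print('scene topz',np.median(zz[(zz>.025)&(zz<.042)]))
E
```

```text
[(array([ 252,  151,  108,  126, 3993], dtype=int32), array([306.77911345, 214.69196093]))]
topz 0.03410577802634829
((571.914794921875, 103.22593688964844), (268.8236999511719, 317.24578857421875), 87.18934631347656)
[[ 0.718   0.0947  0.035 ]
 [ 0.4816 -0.0296  0.035 ]
 [ 0.4115  0.1063  0.035 ]
 [ 0.6467  0.2287  0.035 ]
 [ 0.6711  0.1547  0.035 ]]
[np.float64(0.267), np.float64(0.153), np.float64(0.2651), np.float64(0.1518)]
[[253.48888889 247.19259259]] [[218.79434819 254.23453211]
 [226.24823552 174.10085324]
 [286.33706083 172.71893029]
 [289.37921916 251.89546305]
 [253.78820779 248.44752648]]
[[ 0.719   0.095   0.035 ]
 [ 0.4806 -0.0313  0.035 ]
 [ 0.4103  0.1024  0.035 ]
 [ 0.6491  0.2281  0.035 ]
 [ 0.6683  0.1523  0.035 ]]
scene topz 0.03640864951110101
```

```bash
cat >> h.py <<'E'
C=np.array([.5647,.0990]); yd=np.array([-.8849,-.4658]); xd=np.array([yd[1],-yd[0]])
def cal(p): p=np.atleast_2d(p)-C; return np.c_[p@xd,p@yd]
def wor(x,y): return C+x*xd+y*yd
E
python3 - <<'E'
from h import *
# refine frame from both corner sets
A=np.array([[.718,.0947],[.4816,-.0296],[.4115,.1063],[.6467,.2287],[.719,.095],[.4806,-.0313],[.4103,.1024],[.6491,.2281]])
M=np.array([[-76,-135],[-76,135],[76,135],[76,-135]]*2)/1000.
a=A-A.mean(0);th=np.arctan2((M[:,0]*a[:,1]-M[:,1]*a[:,0]).sum(),(M*a).sum());print(A.mean(0),np.degrees(th),[-np.sin(th),np.cos(th)])
for n in ['top0','scene0']:
    c=load(n);P=pts(c).reshape(-1,3);q=cal(P[:,:2])*1000;z=P[:,2]*1000
    print(n)
    for i in range(5):
        y0=-96.5+40*i
        m=(abs(q[:,0]+45)<12)&(q[:,1]>y0+6)&(q[:,1]<y0+27)&(z>36)&(z<80)
        if m.sum()>5:
            f=np.polyfit(q[m,1]-y0,z[m],1);print('s',i+1,m.sum(),np.degrees(0)or np.arctan(f[0]).round(2),f.round(2))
    for i in range(3):
        y0=-93+66*i
        m=(abs(q[:,0]-39)<18)&(q[:,1]>y0+6)&(q[:,1]<y0+40)&(z>36)&(z<90)
        f=np.polyfit(q[m,1]-y0,z[m],1);print('L',i+1,m.sum(),np.arctan(f[0]).round(3),f.round(2))
c=load('top0');P=pts(c)
for nm,(u,v) in dict(mugrim=(275,120),tm=(365,189),glue=(363,284)).items():
    print(nm,P[v,u].round(3),cal(P[v,u,:2]).round(3))
# obstacles above 60mm within 200 mm of row
P=P.reshape(-1,3);q=cal(P[:,:2]);m=(P[:,2]>.06)&(abs(q[:,0]+.045)<.12)&(abs(q[:,1])<.22)
h=np.c_[q[m]*1000,P[m,2]*1000];print(len(h));
import collections
b=collections.defaultdict(float)
for r in h: k=(int(r[0]//20*20),int(r[1]//20*20)); b[k]=max(b[k],round(r[2]))
print(sorted(b.items()))
s=ctrl.read_state();print(R.from_quat(s['tcp_rot'][[1,2,3,0]]).as_matrix().round(3))
E
```

```text
[0.5646    0.0992875] 117.71690951093176 [np.float64(-0.8852563999262403), np.float64(-0.4651033287234489)]
top0
s 1 78 0.53 [ 0.59 38.06]
s 2 82 0.53 [ 0.58 37.99]
s 3 80 0.52 [ 0.57 39.23]
s 4 82 0.54 [ 0.59 40.6 ]
s 5 88 0.42 [ 0.45 38.56]
L 1 195 0.482 [ 0.52 38.72]
L 2 206 0.348 [ 0.36 37.85]
L 3 214 0.354 [ 0.37 39.05]
scene0
s 1 103 0.5 [ 0.55 40.3 ]
s 2 97 0.49 [ 0.53 39.77]
s 3 103 0.53 [ 0.59 39.79]
s 4 96 0.62 [ 0.71 40.11]
s 5 86 0.46 [ 0.49 39.11]
L 1 263 0.483 [ 0.52 39.76]
L 2 214 0.348 [ 0.36 39.09]
L 3 200 0.395 [ 0.42 39.34]
mugrim [0.796 0.174 0.033] [[-0.041 -0.24 ]]
tm [ 0.618 -0.04   0.061] [[-0.148  0.017]]
glue [ 0.394 -0.027  0.082] [[-0.033  0.209]]
481
[((-180, 0), 61), ((-180, 20), 63), ((-160, 0), 65), ((-160, 20), 66), ((-140, 0), 65), ((-140, 20), 63), ((-100, -200), 72), ((-80, -220), 84), ((-80, -200), 81), ((-60, -220), 89), ((-60, -200), 88), ((-60, -180), 87), ((-60, 180), 86), ((-60, 200), 86), ((-40, -180), 87), ((-40, 180), 85), ((-40, 200), 87), ((-20, -200), 87), ((-20, -180), 90), ((0, -220), 90), ((0, -200), 89), ((0, -60), 63), ((20, -60), 67), ((20, 80), 63), ((40, -80), 60), ((40, -60), 67), ((40, 80), 61), ((60, -60), 68)]
[[-0.001  0.426 -0.905]
 [ 0.001 -0.905 -0.426]
 [-1.    -0.002 -0.   ]]
```

>>> move_arm(plan=[[[2.4,3.0,0,0.2],[2.4,3.0,0,0.2],[2.4,3.0,0,0.2],[2.4,3.0,0,0.2],[2.4,3.0,0,0.2],[2.4,3.0,0,0.2],[2.4,3.0,0,0.2],[2.4,3.0,0,0.2],[2.4,3.0,0,0.2],[2.4,3.0,0,0.2],[2.4,3.0,0,0.2],[2.4,3.0,0,0.2]]], jaw=255, force=20)

```text
t: 1.15
position: [0.5141, -0.1028, 0.1908]
tcp_rot: [-0.163, -0.686, -0.164, 0.69]
ft_force: [1.2, 0.2, 0.7]
width: -0.0002
```

>>> move_arm(plan=[[[2.4,3.0,0,0],[2.4,3.0,0,0],[2.4,3.0,0,0],[2.4,3.0,0,0],[2.4,3.0,0,0],[2.4,3.0,0,0],[1.5,1.8,0,0],[0.6,0.8,0,0],[0,0,0,0],[0,0,0,0]]])

```text
t: 1.98
position: [0.6872, 0.1249, 0.1835]
tcp_rot: [-0.167, -0.683, -0.168, 0.691]
ft_force: [0.1, -0.7, 0.1]
width: -0.0002
```

```bash
cat > st.py <<'E'
from h import *
C[:]=[.5646,.0993]; yd[:]=[-.88526,-.4651]; xd[:]=[-.4651,.88526]
def st():
    s=ctrl.read_state();Rm=R.from_quat(s['tcp_rot'][[1,2,3,0]]).as_matrix()
    print('t',round(s['t'],2),'pos',s['position'].round(4),'cal mm',(cal(s['position'][:2])*1000).round(1),'F',s['ft_force'].round(2),'jaw yaw',np.degrees(np.arctan2(Rm[1,1],Rm[0,1])).round(2),'down',Rm[:,0].round(3)); return s
E
python3 - <<'E'
from st import *
s=st(); print('to start',(np.r_[wor(-.045,-.1135),.075]-s['position']).round(4))
c=viewer.camera('wrist');save('w1',c)
E
```

```text
t 1.98 pos [0.6872 0.1249 0.1835] cal mm [[ -34.4 -120.5]] F [ 0.08 -0.66  0.14] jaw yaw -62.6 down [-0.011  0.    -1.   ]
to start [-0.0012 -0.0126 -0.1085]
```

View pics/w1.png

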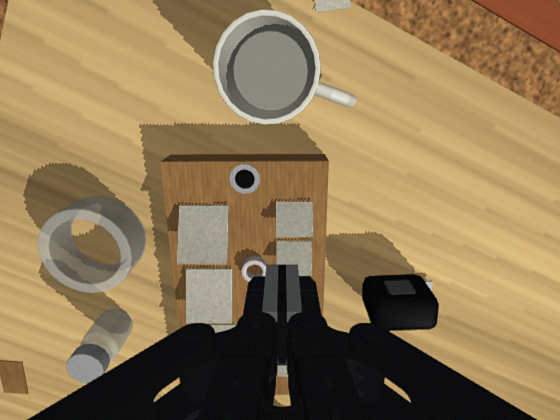

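Run:
```python
from st import *
c=viewer.camera('wrist')
for nm,p in dict(eyelet=(0,-119,35),cA=(-76,-135,35),cB=(76,-135,35),h1=(-45,-96.5,38)).items():
    print(nm,proj(c,np.r_[wor(p[0]/1e3,p[1]/1e3),p[2]/1e3]).round(1))
f=c['frame'][120:280,140:350]; cv2.imwrite('pics/w1c.png',cv2.cvtColor(cv2.resize(f,None,fx=3.5,fy=3.5,interpolation=cv2.INTER_CUBIC),cv2.COLOR_RGB2BGR))
```

```text
eyelet [[245.2 179.1]]
cA [[329.1 161.4]]
cB [[160.3 162.3]]
h1 [[294.5 203.3]]
```

View pics/w1c.png

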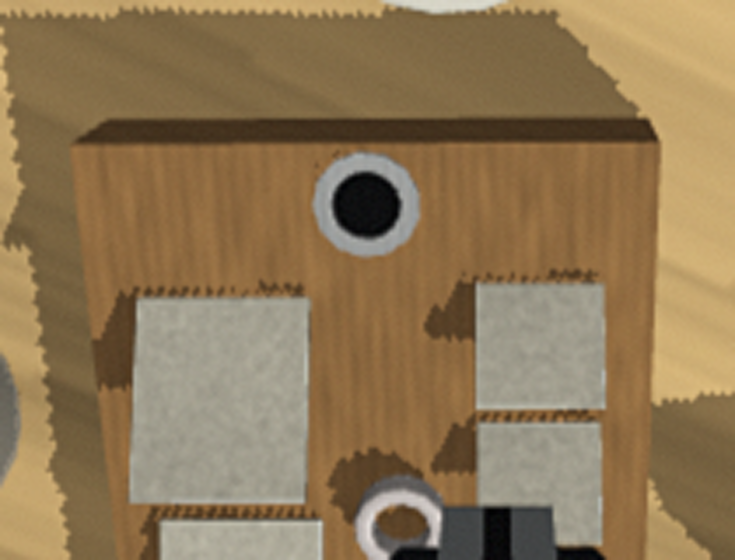

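>>> move_arm(plan=[[[-0.1,-1.3,0,0.3],[0,0,-2.5,0],[0,0,-2.5,0],[0,0,-2.5,0],[0,0,-2,0],[0,0,0,0],[0,0,0,0]]])

```text
t: 2.67
position: [0.6819, 0.095, 0.0922]
tcp_rot: [-0.166, -0.685, -0.164, 0.69]
ft_force: [0.8, 0.4, 1.2]
width: -0.0
```

Run:
```python
from st import *
s=st(); print('to start',(np.r_[wor(-.045,-.1135),.045]-s['position']).round(4))
c=viewer.camera('scene');save('s2',c)
f=c['frame'][130:290,180:340]; cv2.imwrite('pics/s2c.png',cv2.cvtColor(cv2.resize(f,None,fx=3.7,fy=3.7,interpolation=cv2.INTER_CUBIC),cv2.COLOR_RGB2BGR))
```

```text
t 2.67 pos [0.6819 0.095  0.0922] cal mm [[ -58.3 -101.9]] F [0.76 0.41 1.21] jaw yaw -62.98 down [-0.005 -0.003 -1.   ]
to start [ 0.0041  0.0172 -0.0472]
```

View pics/s2c.png

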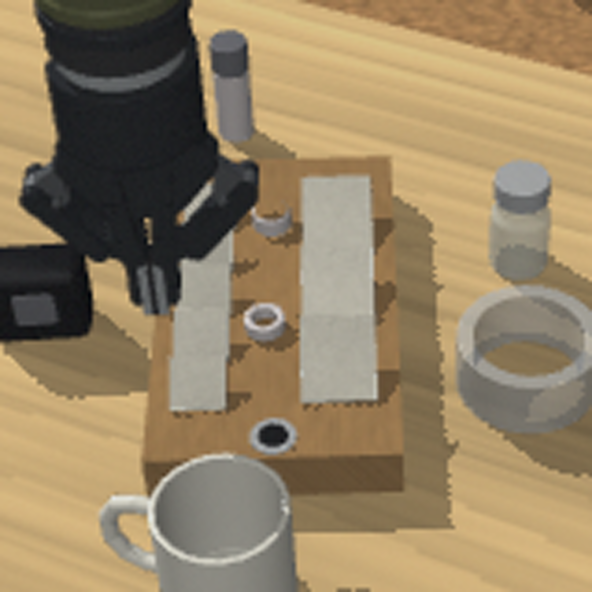

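>>> move_arm(plan=[[[0.4,1.7,0,0.3],[0,0,0,0],[0,0,0,0]]])

```text
t: 2.97
position: [0.688, 0.1109, 0.0972]
tcp_rot: [-0.167, -0.687, -0.165, 0.688]
ft_force: [-0.4, 0.1, 0.4]
width: -0.0
```

Run:
```python
from st import *
s=st(); print('to start',(np.r_[wor(-.045,-.1135),.045]-s['position']).round(4),s['qvel'].round(3))
```

```text
t 2.97 pos [0.688  0.1109 0.0972] cal mm [[ -47.1 -114.6]] F [-0.45  0.1   0.37] jaw yaw -62.84 down [ 0.    -0.003 -1.   ]
to start [-0.002   0.0014 -0.0522] [ 0.025 -0.008  0.037 -0.     0.03   0.005]
```

>>> move_arm(plan=[[[0,0.1,-1,0.2],[0,0,-1,0],[0,0,-1,0],[0,0,-0.5,0],[0,0,0,0],[0,0,0,0]]])

```text
t: 3.47
position: [0.6894, 0.1129, 0.0609]
tcp_rot: [0.169, 0.688, 0.167, -0.686]
ft_force: [0.3, -0.2, -0.3]
width: -0.0001
```

Run:
```python
from st import *
s=st(); print('to start',(np.r_[wor(-.045,-.1135),.045]-s['position']).round(4),s['qvel'].round(3))
```

```text
t 3.47 pos [0.6894 0.1129 0.0609] cal mm [[ -46.  -116.8]] F [ 0.27 -0.19 -0.27] jaw yaw -62.52 down [ 0.004 -0.003 -1.   ]
to start [-0.0034 -0.0007 -0.0159] [ 0.001  0.011 -0.02  -0.01  -0.001 -0.002]
```

>>> move_arm(plan=[[[-0.2,0.1,-0.8,0.2],[0,0,-0.7,0],[0,0,0,0],[0,0,0,0],[0,0,0,0]]])

```text
t: 3.88
position: [0.6864, 0.1137, 0.0434]
tcp_rot: [0.17, 0.687, 0.168, -0.686]
ft_force: [1.3, 0.8, 0.1]
width: -0.0002
```

Run:
```python
from st import *
s=st(); print('to start',(np.r_[wor(-.045,-.1135),.045]-s['position']).round(4),s['qvel'].round(3))
c=viewer.camera('wrist');save('w3',c)
c=viewer.camera('scene')
f=c['frame'][130:290,180:340]; cv2.imwrite('pics/s3c.png',cv2.cvtColor(cv2.resize(f,None,fx=3.7,fy=3.7,interpolation=cv2.INTER_CUBIC),cv2.COLOR_RGB2BGR))
st()
```

```text
t 3.88 pos [0.6864 0.1137 0.0434] cal mm [[ -43.9 -114.6]] F [1.27 0.8  0.09] jaw yaw -62.31 down [ 0.002 -0.003 -1.   ]
to start [-0.0004 -0.0015  0.0016] [ 0.001 -0.001  0.    -0.002  0.001  0.   ]
t 3.98 pos [0.6868 0.1138 0.0438] cal mm [[ -44.  -114.9]] F [-0.14 -0.08  0.23] jaw yaw -62.32 down [ 0.003 -0.003 -1.   ]
```

View pics/w3.png

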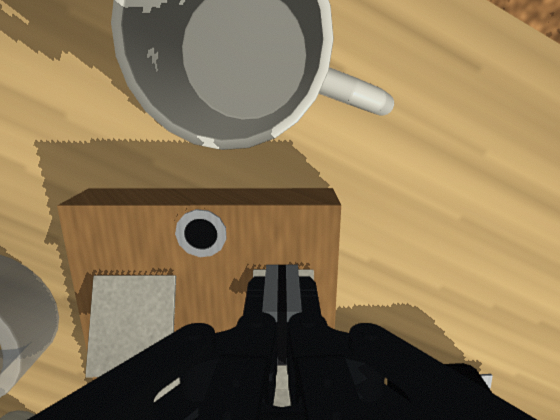

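View pics/s3c.png

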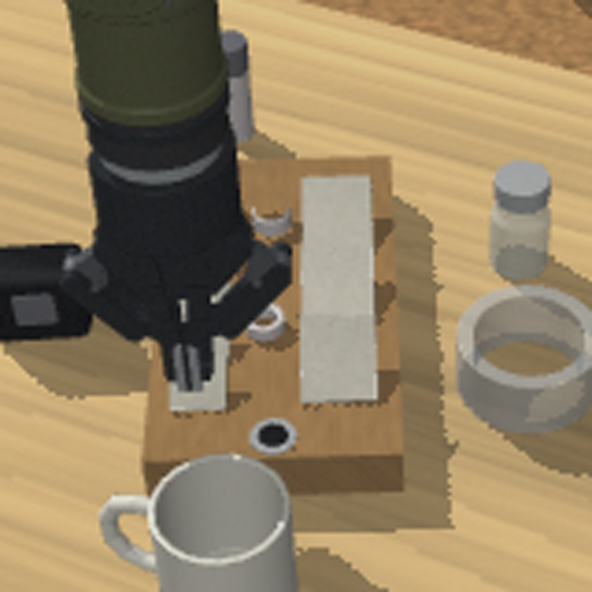

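Run:
```python
from st import *
s=st();c=viewer.camera('wrist');P=pts(c)
T=s['position'];print('tcp px',proj(c,T))
for y in (-11,0,11): print(y,proj(c,np.r_[T[:2]+yd*y/1e3,T[2]]))
print('hinge',proj(c,np.r_[wor(-.045,-.0965),.038]),'eyelet',proj(c,np.r_[wor(0,-.119),.035]))
for v in range(255,330,6):
    p=P[v,276]; print(v,(cal(p[:2])*1000).round(1),(p[2]*1000).round(1), (cal(P[v,258,:2])*1000).round(1),(P[v,258,2]*1000).round(1))
f=c['frame'][180:360,180:390]; cv2.imwrite('pics/w3c.png',cv2.cvtColor(cv2.resize(f,None,fx=3.3,fy=3.3,interpolation=cv2.INTER_CUBIC),cv2.COLOR_RGB2BGR))
```

```text
t 3.98 pos [0.6868 0.1138 0.0438] cal mm [[ -44.  -114.9]] F [-0.14 -0.08  0.23] jaw yaw -62.32 down [ 0.003 -0.003 -1.   ]
tcp px [[282.28119046 248.24051054]]
-11 [[282.25873973 229.05269817]]
0 [[282.28119046 248.24051054]]
11 [[282.30285135 266.75327779]]
hinge [[284.05894221 273.68821589]] eyelet [[202.41709655 234.96322026]]
255 [[ -40.5 -106.2]] 34.1 [[ -30.4 -106.7]] 35.0
261 [[ -40.5 -103. ]] 35.1 [[ -30.3 -103.3]] 35.6
267 [[ -41.2 -126. ]] 86.1 [[-30.2 -99.1]] 34.8
273 [[ -41.2 -126.2]] 91.6 [[-30.4 -97.7]] 39.3
279 [[ -41.3 -126.5]] 96.8 [[ -33.8 -122.1]] 89.1
285 [[ -41.3 -126.3]] 101.1 [[ -34.1 -122.1]] 93.9
291 [[ -41.4 -125.8]] 104.4 [[ -34.3 -122.4]] 98.8
297 [[ -41.4 -126.2]] 109.1 [[ -34.6 -122.5]] 103.3
303 [[ -41.4 -126.3]] 113.0 [[ -34.8 -122.4]] 107.0
309 [[ -41.5 -126.9]] 117.6 [[ -35.  -122.5]] 111.0
315 [[ -41.5 -124.3]] 117.2 [[ -35.9 -129.1]] 124.1
321 [[ -41.5 -123. ]] 118.7 [[ -36.1 -129.1]] 127.1
327 [[ -41.5 -121.7]] 120.2 [[ -36.2 -128.2]] 128.9
```

View pics/w3c.png

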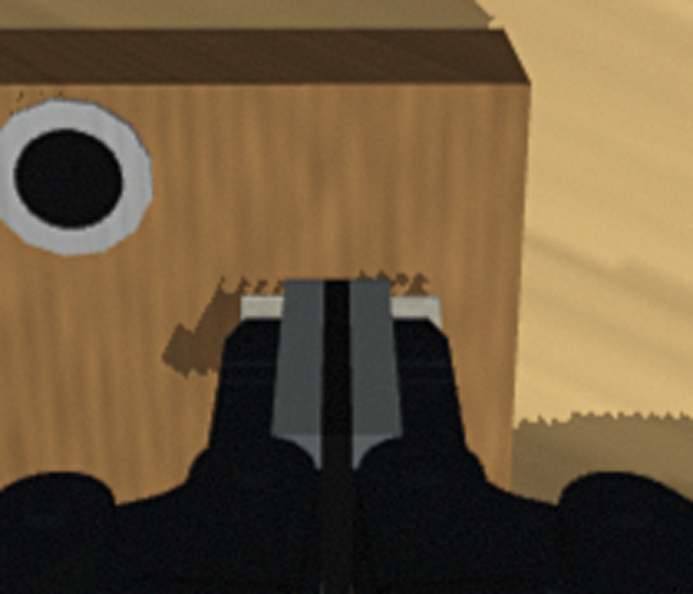

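Run:
```python
from st import *
s=st();c=viewer.camera('scene');P=pts(c)
print('tcp px',proj(c,s['position']))
for v in range(200,256,3):
  for u in (228,231,235):
    p=P[v,u]; print(v,u,(cal(p[:2])*1000).round(0)[0],(p[2]*1000).round(1),end=' | ')
  print()
f=c['frame'][190:260,200:270]; cv2.imwrite('pics/s4c.png',cv2.cvtColor(cv2.resize(f,None,fx=8,fy=8,interpolation=cv2.INTER_CUBIC),cv2.COLOR_RGB2BGR))
```

```text
t 4.03 pos [0.687  0.1138 0.044 ] cal mm [[ -44.1 -115.1]] F [ 0.48 -1.44  0.71] jaw yaw -62.31 down [ 0.004 -0.003 -1.   ]
tcp px [[233.46454629 244.54560755]]
200 228 [ -41. -127.] 187.2 | 200 231 [ -35. -128.] 188.1 | 200 235 [ -28. -128.] 187.8 | 
203 228 [ -42. -125.] 177.2 | 203 231 [ -35. -134.] 185.1 | 203 235 [ -28. -133.] 184.0 | 
206 228 [ -43. -126.] 170.1 | 206 231 [ -36. -133.] 176.4 | 206 235 [ -28. -133.] 175.8 | 
209 228 [ -44. -127.] 163.1 | 209 231 [ -37. -132.] 167.4 | 209 235 [ -29. -130.] 165.5 | 
212 228 [ -48. -105.] 133.0 | 212 231 [ -38. -132.] 159.6 | 212 235 [ -30. -130.] 157.0 | 
215 228 [ -48. -109.] 128.4 | 215 231 [ -39. -132.] 150.6 | 215 235 [ -31. -132.] 150.4 | 
218 228 [ -48. -118.] 128.4 | 218 231 [ -40. -128.] 138.9 | 218 235 [ -32. -128.] 138.2 | 
221 228 [ -48. -123.] 124.7 | 221 231 [ -41. -126.] 128.1 | 221 235 [ -33. -127.] 128.3 | 
224 228 [ -48. -126.] 119.8 | 224 231 [ -42. -126.] 118.9 | 224 235 [ -34. -123.] 116.0 | 
227 228 [ -49. -126.] 110.8 | 227 231 [ -43. -127.] 111.0 | 227 235 [ -35. -121.] 105.1 | 
230 228 [ -50. -124.] 99.4 | 230 231 [ -44. -125.] 100.6 | 230 235 [ -36. -120.] 94.5 | 
233 228 [ -51. -125.] 91.6 | 233 231 [ -44. -125.] 91.1 | 233 235 [-42. -83.] 46.2 | 
236 228 [-57. -92.] 46.6 | 236 231 [-51. -89.] 42.8 | 236 235 [-42. -89.] 42.3 | 
239 228 [-57. -96.] 40.9 | 239 231 [-51. -93.] 37.3 | 239 235 [-42. -95.] 39.7 | 
242 228 [ -57. -102.] 38.3 | 242 231 [ -51. -100.] 35.7 | 242 235 [ -42. -100.] 35.0 | 
245 228 [ -57. -109.] 36.1 | 245 231 [ -50. -110.] 36.9 | 245 235 [ -41. -112.] 38.4 | 
248 228 [ -57. -116.] 34.5 | 248 231 [ -50. -117.] 35.3 | 248 235 [ -41. -118.] 35.8 | 
251 228 [ -56. -126.] 36.2 | 251 231 [ -50. -126.] 36.0 | 251 235 [ -41. -127.] 36.0 | 
254 228 [ -55. -136.] 37.3 | 254 231 [ -42. -179.] 87.9 | 254 235 [ -34. -178.] 85.8 |
```

View pics/s4c.png

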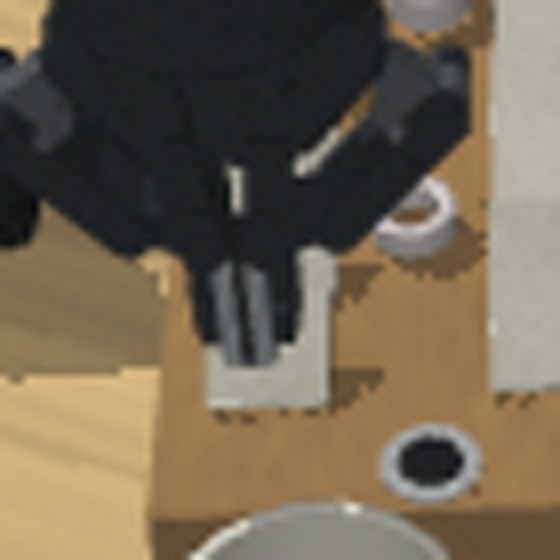

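Run:
```python
from st import *
c=load('wrist0');P=pts(c);T=np.array([.22327,-.4745,.19405])
print(proj(c,T))
for (v,u) in [(283,172),(290,165),(285,400),(300,168),(320,150),(345,130),(380,100),(410,280),(415,300),(300,410),(340,440)]:
    p=P[v,u]; d=p-T; print(v,u,'z',p[2].round(4),'rel',d.round(3))
fk=P[(P[...,2]>.15)]; print(fk[:,2].min())
print('wrist cam rel now'); s=st();c=viewer.camera('wrist');print(np.array(c['origin'])-s['position'],np.array(load('wrist0')['origin'])-T)
f=np.array(c['z_map']);print(f[340:420:20,280])
```

```text
[[282.5323347  248.33268989]]
283 172 z 0.2473 rel [-0.009  0.043  0.053]
290 165 z 0.2548 rel [-0.008  0.044  0.061]
285 400 z 0.2514 rel [ 0.029 -0.035  0.057]
300 168 z 0.2531 rel [-0.013  0.042  0.059]
320 150 z 0.2716 rel [-0.009  0.043  0.078]
345 130 z 0.2818 rel [-0.011  0.045  0.088]
380 100 z 0.2987 rel [-0.009  0.047  0.105]
410 280 z 0.3062 rel [0.009 0.005 0.112]
415 300 z 0.3082 rel [0.012 0.001 0.114]
300 410 z 0.2616 rel [ 0.029 -0.035  0.068]
340 440 z 0.2809 rel [ 0.029 -0.038  0.087]
0.2432278201769224
wrist cam rel now
t 4.08 pos [0.687  0.1139 0.0441] cal mm [[ -44.  -115.1]] F [-0.69  0.17  0.43] jaw yaw -62.31 down [ 0.004 -0.003 -1.   ]
[0.07313002 0.03945208 0.17958022] [0.0754878  0.03557791 0.17928412]
[0.12489837 0.13007407 0.2157483  0.2312609 ]
```

Run:
```python
from st import *
from scipy.optimize import brentq
s=st();T=s['position'];cs=viewer.camera('scene');cw=viewer.camera('wrist')
yb=-.1262
for z in (.080,.082,.084,.086,.088,.090):
    p=np.r_[wor(-.044,yb),z]; print(z,'wrist',proj(cw,p).round(1),'scene',proj(cs,p).round(1))
P=np.r_[pts(cs).reshape(-1,3),pts(cw).reshape(-1,3)];q=cal(P[:,:2])*1000;z=P[:,2]*1000
for lo,hi in [(80,95),(95,110),(110,120),(120,130),(130,140),(140,160),(160,190)]:
    m=(z>lo)&(z<hi)&(abs(q[:,0]+44)<75)&(abs(q[:,1]+115)<30)
    if m.sum()>3: print(lo,hi,m.sum(),'x',np.percentile(q[m,0],[0.5,99.5]).round(0),'y',np.percentile(q[m,1],[.5,99.5]).round(0))
```

```text
t 4.13 pos [0.687  0.1138 0.0441] cal mm [[ -44.1 -115.1]] F [-0.49  0.33  0.02] jaw yaw -62.32 down [ 0.004 -0.003 -1.   ]
0.08 wrist [[282.6 260. ]] scene [[231.7 237.1]]
0.082 wrist [[282.6 262.1]] scene [[231.6 236.5]]
0.084 wrist [[282.7 264.3]] scene [[231.5 235.8]]
0.086 wrist [[282.7 266.5]] scene [[231.4 235.2]]
0.088 wrist [[282.7 268.8]] scene [[231.3 234.5]]
0.09 wrist [[282.8 271.2]] scene [[231.3 233.8]]
80 95 704 x [-57. -30.] y [-127. -119.]
95 110 1598 x [-57. -30.] y [-127. -120.]
110 120 1405 x [-57. -30.] y [-127. -104.]
120 130 2818 x [-74. -13.] y [-130. -105.]
130 140 9376 x [-81.  -5.] y [-129. -106.]
140 160 18055 x [-96.  10.] y [-133. -107.]
160 190 3587 x [-103.   14.] y [-134. -108.]
```

>>> move_arm(plan=[[[0,0,-0.8,0],[0,0,-0.8,0],[0,0,-0.8,0],[0,0,-0.6,0],[0,0,-0.3,0],[0,0,0,0],[0,0,0,0]]])

```text
t: 4.82
position: [0.686, 0.1136, 0.0063]
tcp_rot: [0.17, 0.687, 0.168, -0.686]
ft_force: [-0.4, 0.2, -0.0]
width: -0.0001
```

```bash
cat >> st.py <<'E'
def tip(n):
    s=st();cs=viewer.camera('scene');cw=viewer.camera('wrist')
    a=cs['frame'][200:262,200:270];b=cw['frame'][150:330,190:400]
    a=cv2.resize(a,(560,496),interpolation=cv2.INTER_CUBIC);b=cv2.resize(b,(630,540),interpolation=cv2.INTER_CUBIC)
    cv2.imwrite('pics/%s_s.png'%n,a[...,::-1]);cv2.imwrite('pics/%s_w.png'%n,b[...,::-1])
    return s,cs,cw
E
python3 - <<'E'
from st import *
s,cs,cw=tip('d1')
y=cal(s['position'][:2])[0]
print('predicted tip edge (wrist crop)',(proj(cw,np.r_[wor(y[0],y[1]-.011),s['position'][2]+.0405])-[190,150])*3)
E
```

```text
t 4.82 pos [0.686  0.1136 0.0063] cal mm [[ -43.8 -114.1]] F [-0.43  0.21 -0.01] jaw yaw -62.32 down [ 0.002 -0.003 -1.   ]
predicted tip edge (wrist crop) [[278.51959945 345.37434396]]
```

View pics/d1_w.png

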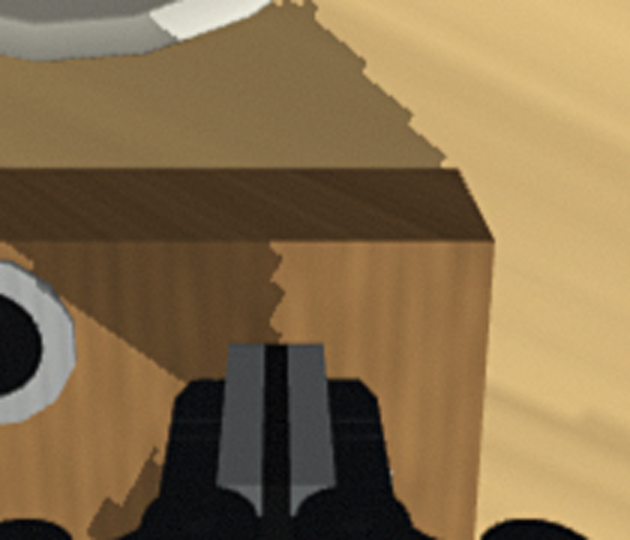

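View pics/d1_s.png

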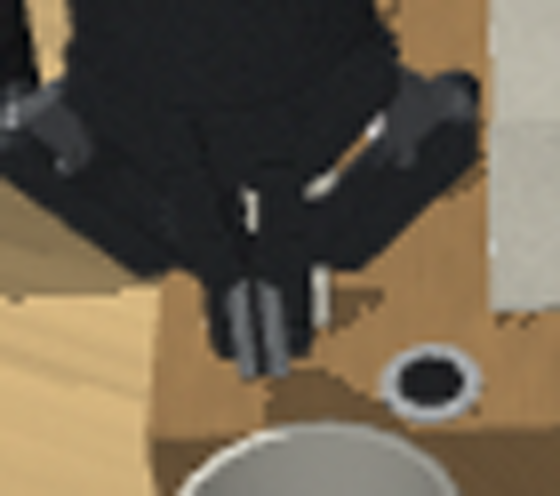

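>>> move_arm(plan=[[[0,0,-0.4,0],[0,0,-0.3,0],[0,0,-0.15,0],[0,0,0,0],[0,0,0,0]]])

```text
t: 5.33
position: [0.6875, 0.1139, -0.0012]
tcp_rot: [0.17, 0.688, 0.168, -0.685]
ft_force: [0.3, 0.6, 0.4]
width: 0.0002
```

Run:
```python
from st import *
import time
s,cs,cw=tip('d2')
y=cal(s['position'][:2])[0]
for dz in (.0385,.0405,.0425): print(dz,'predicted tip edge (wrist crop)',(proj(cw,np.r_[wor(y[0],y[1]-.011),s['position'][2]+dz])-[190,150])*3,(proj(cs,np.r_[wor(y[0],y[1]-.011),s['position'][2]+dz])-[200,200])*8)
```

```text
t 5.33 pos [ 0.6875  0.1139 -0.0012] cal mm [[ -44.2 -115.6]] F [0.3  0.63 0.37] jaw yaw -62.32 down [ 0.005 -0.002 -1.   ]
0.0385 predicted tip edge (wrist crop) [[278.64567687 338.30187993]] [[267.14808958 405.00042849]]
0.0405 predicted tip edge (wrist crop) [[278.75515215 344.86208969]] [[266.48468573 400.12575606]]
0.0425 predicted tip edge (wrist crop) [[278.86734189 351.58496145]] [[265.81947439 395.23780228]]
```

View pics/d2_w.png

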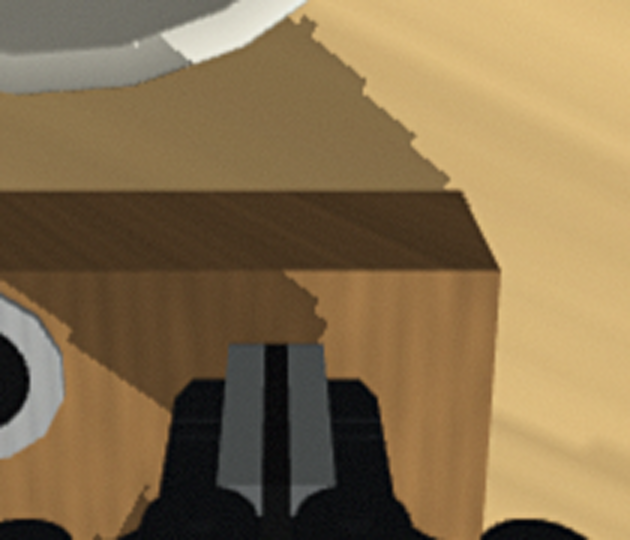

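View pics/d2_s.png

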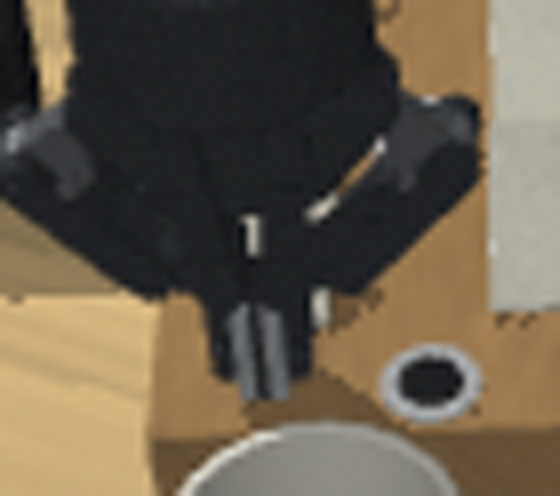

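>>> move_arm(plan=[[[0,0,-0.2,0],[0,0,0,0]]])

```text
t: 5.6
position: [0.6881, 0.114, -0.0007]
tcp_rot: [0.171, 0.689, 0.168, -0.684]
ft_force: [0.4, -0.1, 0.7]
width: -0.0
```

>>> move_arm(plan=[[[0,0,-0.1,0]]])

```text
t: 5.68
position: [0.6886, 0.1141, -0.0011]
tcp_rot: [0.171, 0.689, 0.168, -0.684]
ft_force: [0.7, 0.6, 0.7]
width: -0.0002
```

>>> move_arm(plan=[[[0,0,-0.05,0]]])

```text
t: 5.77
position: [0.6887, 0.1141, -0.0015]
tcp_rot: [0.171, 0.689, 0.168, -0.684]
ft_force: [-1.1, -0.2, 2.8]
width: 0.0
```

>>> move_arm(plan=[[[0,0,-0.05,0]]])

```text
t: 5.85
position: [0.6887, 0.1141, -0.0015]
tcp_rot: [0.171, 0.689, 0.168, -0.684]
ft_force: [-1.6, -0.6, 6.0]
width: 0.0002
```

>>> move_arm(plan=[[[0,0,0.05,0]]])

```text
t: 5.93
position: [0.6887, 0.1141, -0.001]
tcp_rot: [0.171, 0.689, 0.168, -0.684]
ft_force: [0.6, 1.0, 0.0]
width: -0.0004
```

Run:
```python
from st import *
s,cs,cw=tip('d3')
save('d3w',cw);save('d3s',cs);save('d3t',viewer.camera('top'))
```

```text
t 5.93 pos [ 0.6887  0.1141 -0.001 ] cal mm [[ -44.6 -116.7]] F [0.56 0.97 0.  ] jaw yaw -62.32 down [ 0.009 -0.002 -1.   ]
```

View pics/d3_w.png

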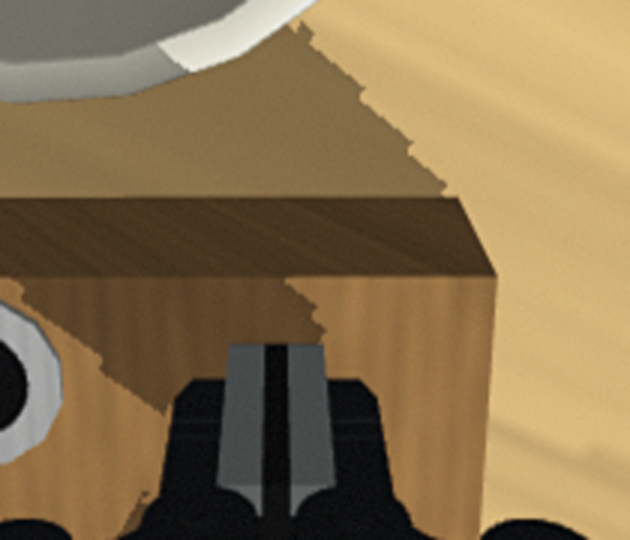

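View pics/d3_s.png

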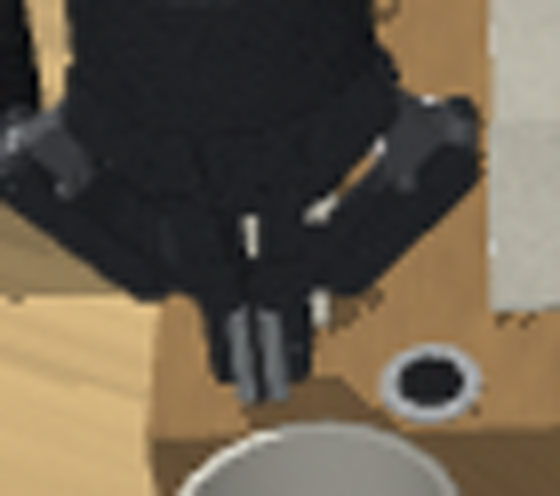

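View pics/d3w.png

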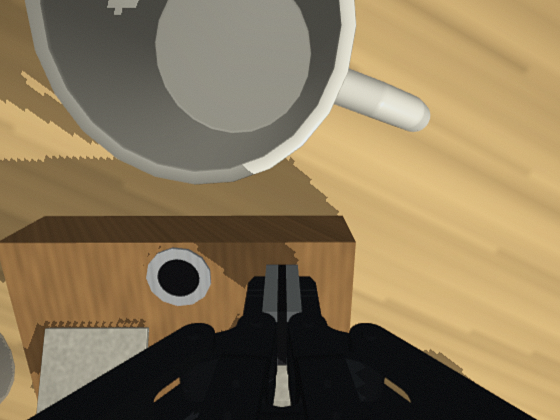

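View pics/d3s.png

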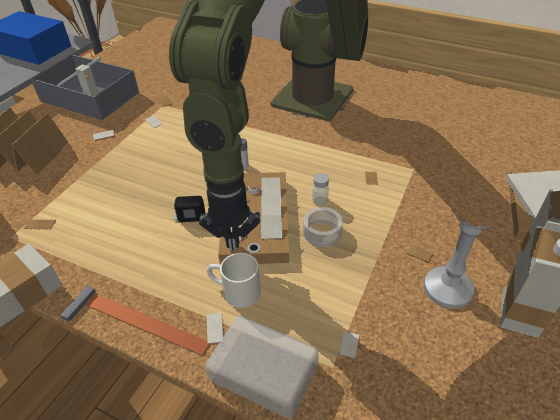

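>>> move_arm(plan=[[[-0.1,-0.05,0.6,0],[-0.3,-0.15,0,0],[-0.3,-0.15,0,0],[-0.3,-0.15,0,0],[-0.2,-0.1,0,0],[0,0,0,0]]])

```text
t: 6.58
position: [0.6748, 0.1073, 0.0043]
tcp_rot: [0.171, 0.689, 0.168, -0.684]
ft_force: [1.0, 0.2, 0.4]
width: -0.0001
```

```bash
python3 -c "
from st import *
st()"
```

```text
t 6.58 pos [0.6748 0.1073 0.0043] cal mm [[ -44.2 -101.3]] F [0.99 0.22 0.38] jaw yaw -62.32 down [ 0.007 -0.002 -1.   ]
```

>>> move_arm(plan=[[[-0.35,-0.18,-0.02,0],[-0.35,-0.18,-0.02,0],[-0.35,-0.18,-0.02,0],[-0.2,-0.1,-0.02,0]]])

```text
t: 6.92
position: [0.6624, 0.1007, 0.004]
tcp_rot: [0.171, 0.69, 0.168, -0.683]
ft_force: [0.3, -0.0, 0.3]
width: 0.0001
```

Run:
```python
from st import *
s,cs,cw=tip('f1a')
save('f1at',viewer.camera('top'))
```

```text
t 6.92 pos [0.6624 0.1007 0.004 ] cal mm [[-44.2 -87.3]] F [ 0.3  -0.01  0.27] jaw yaw -62.31 down [ 0.01  -0.001 -1.   ]
```

View pics/f1a_w.png

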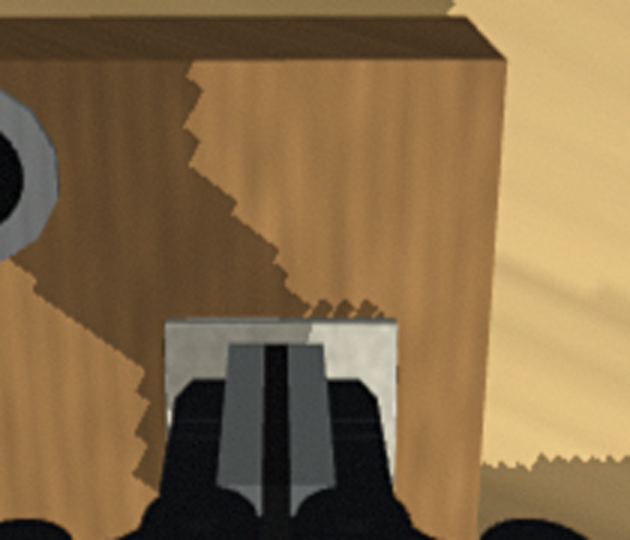

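View pics/f1a_s.png

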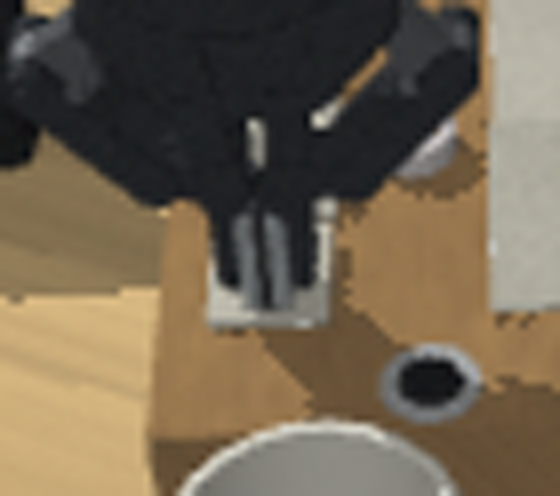

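>>> move_arm(plan=[[[-0.35,-0.18,-0.06,0],[-0.35,-0.18,-0.06,0],[-0.35,-0.18,-0.06,0],[-0.2,-0.1,-0.06,0]]])

```text
t: 7.4
position: [0.6502, 0.0944, 0.0014]
tcp_rot: [0.171, 0.69, 0.168, -0.683]
ft_force: [2.0, 1.5, 2.5]
width: -0.0001
```

Run:
```python
from st import *
st()
```

```text
t 7.4 pos [0.6502 0.0944 0.0014] cal mm [[-44.1 -73.5]] F [1.96 1.48 2.49] jaw yaw -62.29 down [ 0.011 -0.001 -1.   ]
```

>>> move_arm(plan=[[[-0.1,-0.05,0.35,0],[-0.3,-0.16,0,0],[-0.35,-0.18,-0.02,0],[-0.35,-0.18,-0.02,0],[-0.3,-0.16,-0.02,0]]])

```text
t: 7.82
position: [0.6348, 0.0864, 0.0047]
tcp_rot: [0.171, 0.69, 0.168, -0.683]
ft_force: [0.6, 1.5, 1.1]
width: -0.0003
```

Run:
```python
from st import *
s,cs,cw=tip('f2a')
P=pts(cw).reshape(-1,3);q=cal(P[:,:2])*1000;z=P[:,2]*1000
m=(abs(q[:,0]+45)<13)&(q[:,1]>-93)&(q[:,1]<-66)&(z<60);print(m.sum(),np.polyfit(q[m,1]+96.5,z[m],1) if m.sum()>20 else '')
```

```text
t 7.82 pos [0.6348 0.0864 0.0047] cal mm [[-44.1 -56.2]] F [0.55 1.51 1.07] jaw yaw -62.29 down [ 0.011 -0.001 -1.   ]
4052 [ 0.2812231  34.82900525]
```

View pics/f2a_w.png

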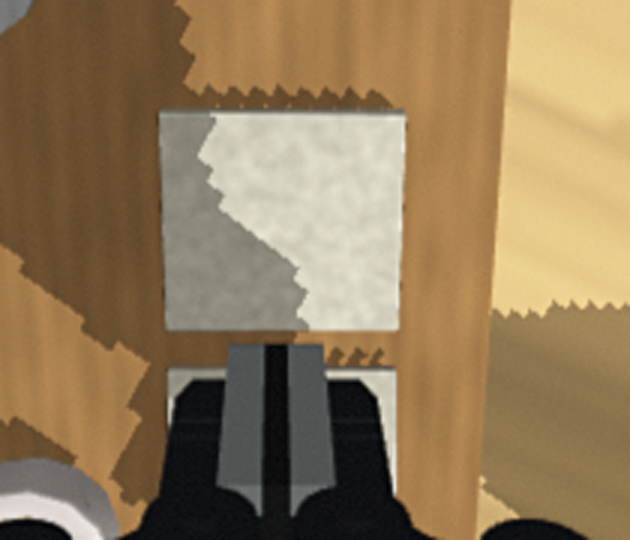

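View pics/f2a_s.png

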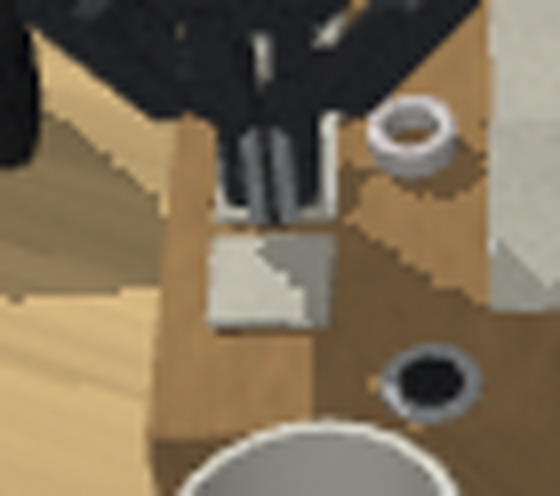

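Run:
```python
from st import *
st();cw=viewer.camera('wrist');P=pts(cw)[192:254,250:318].reshape(-1,3);q=cal(P[:,:2])*1000;z=P[:,2]*1000
print(q.min(0),q.max(0),np.polyfit(q[:,1]+96.5,z,1))
```

```text
t 7.92 pos [0.6342 0.0861 0.0046] cal mm [[-44.  -55.5]] F [-0.67 -0.29  0.19] jaw yaw -62.3 down [ 0.01  -0.001 -1.   ]
[ -58.92960394 -137.44633263] [-29.74540424 -67.88035097] [-0.55692283 46.65954482]
```

>>> move_arm(plan=[[[-0.3,-0.16,0,0],[-0.35,-0.18,-0.06,0],[-0.35,-0.18,-0.06,0]]])

```text
t: 8.22
position: [0.6252, 0.0813, 0.0035]
tcp_rot: [0.171, 0.691, 0.168, -0.682]
ft_force: [0.1, -0.2, 0.9]
width: -0.0001
```

Run:
```python
from st import *
st()
```

```text
t 8.22 pos [0.6252 0.0813 0.0035] cal mm [[-44.2 -45.3]] F [ 0.07 -0.17  0.87] jaw yaw -62.27 down [ 0.012 -0.001 -1.   ]
```

>>> move_arm(plan=[[[-0.35,-0.18,-0.05,0],[-0.35,-0.18,-0.05,0],[-0.25,-0.13,-0.05,0]]])

```text
t: 8.47
position: [0.6139, 0.0756, 0.0015]
tcp_rot: [0.171, 0.69, 0.168, -0.683]
ft_force: [-0.8, -0.6, 0.6]
width: 0.0001
```

Run:
```python
from st import *
st()
```

```text
t 8.47 pos [0.6139 0.0756 0.0015] cal mm [[-43.9 -32.6]] F [-0.81 -0.62  0.64] jaw yaw -62.28 down [ 0.011 -0.001 -1.   ]
```

>>> move_arm(plan=[[[-0.1,-0.05,0.35,0],[-0.3,-0.16,0,0],[-0.35,-0.18,-0.02,0],[-0.35,-0.18,-0.02,0],[-0.3,-0.16,-0.02,0],[-0.3,-0.16,-0.03,0],[-0.35,-0.18,-0.05,0]]])

```text
t: 9.05
position: [0.592, 0.0639, 0.0043]
tcp_rot: [0.171, 0.691, 0.168, -0.682]
ft_force: [0.8, 0.8, 0.2]
width: -0.0004
```

Run:
```python
from st import *
s,cs,cw=tip('f3a')
```

```text
t 9.05 pos [0.592  0.0639 0.0043] cal mm [[-44.   -7.8]] F [0.79 0.76 0.22] jaw yaw -62.27 down [ 0.012 -0.001 -1.   ]
```

View pics/f3a_w.png

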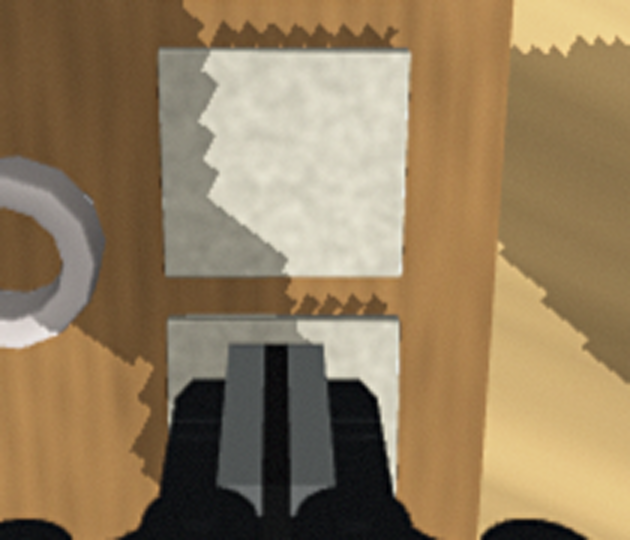

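>>> move_arm(plan=[[[-0.35,-0.18,-0.06,0],[-0.35,-0.18,-0.07,0],[-0.35,-0.18,-0.06,0],[-0.2,-0.1,-0.05,0]]])

```text
t: 9.48
position: [0.578, 0.0569, 0.0014]
tcp_rot: [0.171, 0.69, 0.168, -0.683]
ft_force: [1.7, 1.3, 3.3]
width: -0.0004
```

Run:
```python
from st import *
st()
```

```text
t 9.48 pos [0.578  0.0569 0.0014] cal mm [[-43.7   7.9]] F [1.67 1.28 3.3 ] jaw yaw -62.28 down [ 0.011 -0.001 -1.   ]
```

Flap 3 is down. Next is flap 4, which ends at y≈47, stopping a little higher than before.

>>> move_arm(plan=[[[-0.1,-0.05,0.35,0],[-0.3,-0.16,0,0],[-0.35,-0.18,-0.02,0],[-0.35,-0.18,-0.02,0],[-0.3,-0.16,-0.02,0],[-0.3,-0.16,-0.03,0],[-0.3,-0.16,-0.05,0]]])

```text
t: 10.07
position: [0.5567, 0.0455, 0.0041]
tcp_rot: [0.171, 0.691, 0.168, -0.682]
ft_force: [0.1, 0.2, 0.4]
width: 0.0003
```

Run:
```python
from st import *
s,cs,cw=tip('f4a')
```

```text
t 10.07 pos [0.5567 0.0455 0.0041] cal mm [[-43.9  32. ]] F [0.08 0.18 0.39] jaw yaw -62.27 down [ 0.013 -0.    -1.   ]
```

View pics/f4a_w.png

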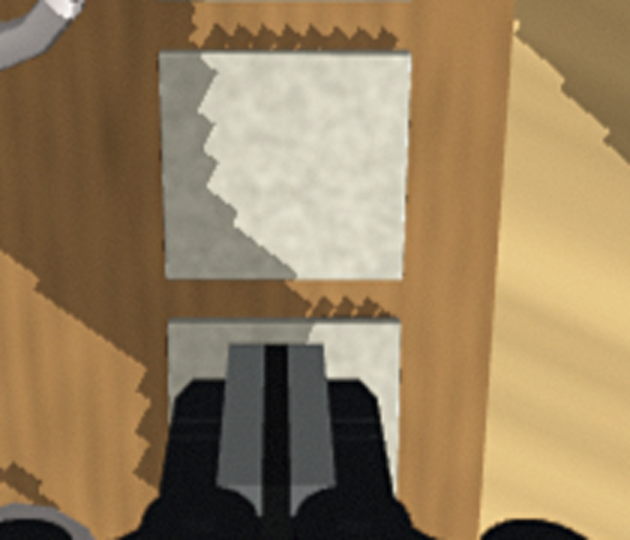

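>>> move_arm(plan=[[[-0.35,-0.18,-0.06,0],[-0.35,-0.18,-0.06,0],[-0.35,-0.18,-0.05,0],[-0.2,-0.1,-0.04,0]]])

```text
t: 10.5
position: [0.5425, 0.0385, 0.0015]
tcp_rot: [0.171, 0.69, 0.168, -0.683]
ft_force: [1.8, 0.5, 1.9]
width: -0.0001
```

Run:
```python
from st import *
st()
```

```text
t 10.5 pos [0.5425 0.0385 0.0015] cal mm [[-43.5  47.8]] F [1.81 0.49 1.88] jaw yaw -62.27 down [ 0.012 -0.001 -1.   ]
```

>>> move_arm(plan=[[[-0.1,-0.05,0.35,0],[-0.3,-0.18,0,0],[-0.35,-0.2,-0.02,0],[-0.35,-0.2,-0.02,0],[-0.3,-0.17,-0.02,0],[-0.3,-0.16,-0.03,0],[-0.3,-0.16,-0.05,0]]])

```text
t: 11.08
position: [0.5209, 0.0263, 0.0041]
tcp_rot: [0.171, 0.691, 0.168, -0.682]
ft_force: [0.6, 0.6, 0.7]
width: 0.0004
```

Run:
```python
from st import *
s,cs,cw=tip('f5a')
```

```text
t 11.08 pos [0.5209 0.0263 0.0041] cal mm [[-44.3  72.7]] F [0.59 0.64 0.66] jaw yaw -62.27 down [ 0.013 -0.    -1.   ]
```

View pics/f5a_w.png

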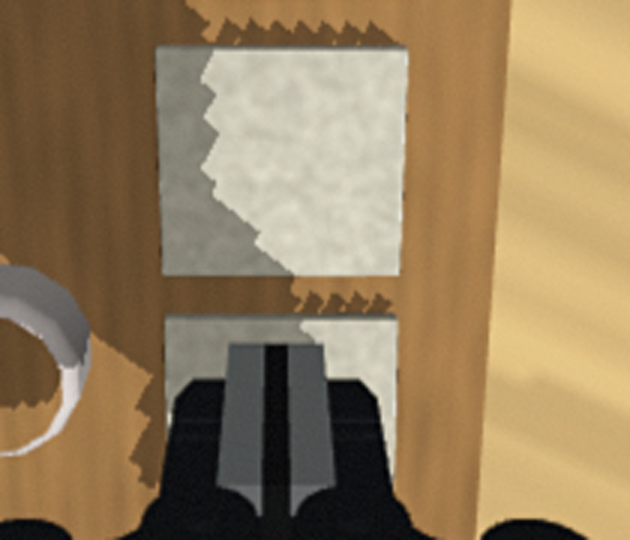

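>>> move_arm(plan=[[[-0.35,-0.18,-0.06,0],[-0.35,-0.18,-0.06,0],[-0.35,-0.18,-0.05,0],[-0.2,-0.1,-0.04,0]]])

```text
t: 11.52
position: [0.5069, 0.0193, 0.0015]
tcp_rot: [0.171, 0.69, 0.168, -0.683]
ft_force: [0.3, 0.2, 1.7]
width: 0.0004
```

Run:
```python
from st import *
st()
```

```text
t 11.52 pos [0.5069 0.0193 0.0015] cal mm [[-44.   88.3]] F [0.34 0.2  1.69] jaw yaw -62.27 down [ 0.012 -0.001 -1.   ]
```

>>> move_arm(plan=[[[-0.3,-0.16,0.03,0],[-0.3,-0.16,0.03,0],[-0.2,-0.1,0.05,0],[0,0,0.5,0],[0,0,2.0,0],[0,0,3.5,0],[0,0,3.5,0],[0,0,3.5,0],[0,0,2.5,0],[0,0,1,0],[0,0,0,0]]])

```text
t: 12.43
position: [0.4916, 0.0139, 0.1759]
tcp_rot: [0.17, 0.688, 0.168, -0.685]
ft_force: [0.0, -0.3, -0.2]
width: 0.0002
```

>>> move_arm(plan=[[[0,-2.0,0,0],[0,-3.5,0,0],[0,-3.5,0,0],[0,-3.5,0,0],[0,-3.5,0,0],[0,-3.5,0,0],[0,-3.5,0,0],[0,-2,0,0],[0,0,0,0],[0,0,0,0],[0,0,0,0]]])

```text
t: 13.35
position: [0.4877, -0.2443, 0.1698]
tcp_rot: [0.17, 0.687, 0.172, -0.685]
ft_force: [-0.6, 0.5, 1.3]
width: 0.0001
```

Run:
```python
from st import *
st()
for n,(v0,u0,h,w,k) in dict(top=(130,230,160,170,3.7),scene=(150,190,150,180,4)).items():
    c=viewer.camera(n); np.savez('pics/%s9.npz'%n,**{k_:np.array(v) for k_,v in c.items()})
    f=c['frame'][v0:v0+h,u0:u0+w]; cv2.imwrite('pics/%s9c.png'%n,cv2.resize(f,None,fx=k,fy=k,interpolation=cv2.INTER_CUBIC)[...,::-1])
    P=pts(c).reshape(-1,3);q=cal(P[:,:2])*1000;z=P[:,2]*1000
    for i in range(5):
        y0=-96.5+40*i
        m=(abs(q[:,0]+45)<12)&(q[:,1]>y0+4)&(q[:,1]<y0+29)&(z>30)&(z<80)
        f=np.polyfit(q[m,1]-y0,z[m],1);print('s',i+1,m.sum(),np.arctan(f[0]).round(3),f.round(2))
    for i in range(3):
        y0=-93+66*i
        m=(abs(q[:,0]-39)<18)&(q[:,1]>y0+6)&(q[:,1]<y0+40)&(z>36)&(z<90)
        f=np.polyfit(q[m,1]-y0,z[m],1);print('L',i+1,m.sum(),np.arctan(f[0]).round(3),f.round(2))
d=cv2.absdiff(load('top0')['frame'],load('top9')['frame']); cv2.imwrite('pics/diff.png',d)
```

```text
t 13.35 pos [ 0.4877 -0.2443  0.1698] cal mm [[-268.4  227.9]] F [-0.63  0.54  1.28] jaw yaw -62.0 down [ 0.002  0.004 -1.   ]
s 1 99 0.019 [2.000e-02 3.668e+01]
s 2 98 -0.042 [-0.04 38.1 ]
s 3 102 -0.042 [-0.04 38.46]
s 4 104 0.008 [1.00e-02 3.77e+01]
s 5 104 0.029 [3.000e-02 3.645e+01]
L 1 190 0.493 [ 0.54 38.03]
L 2 206 0.318 [ 0.33 38.28]
L 3 210 0.396 [ 0.42 38.16]
s 1 92 0.009 [1.000e-02 3.933e+01]
s 2 83 -0.001 [-0.   39.18]
s 3 74 -0.031 [-3.000e-02  3.988e+01]
s 4 70 -0.007 [-1.000e-02  3.896e+01]
s 5 67 -0.012 [-1.000e-02  3.939e+01]
L 1 268 0.5 [ 0.55 39.03]
L 2 222 0.351 [ 0.37 39.08]
L 3 201 0.374 [ 0.39 39.99]
```

View pics/top9c.png

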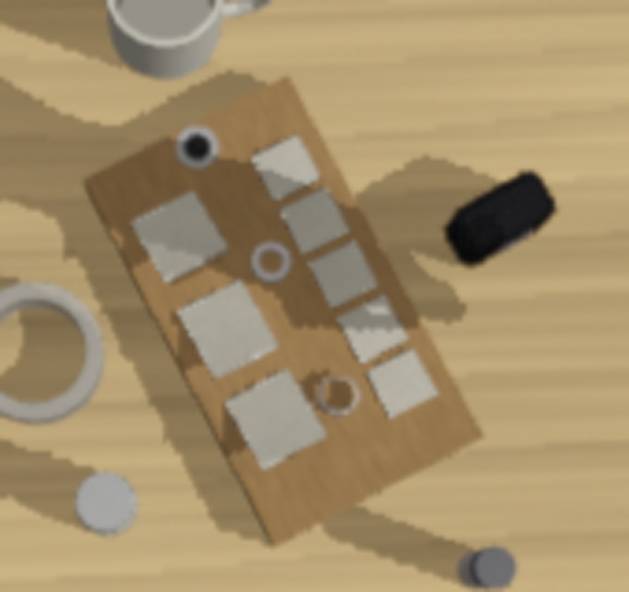

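View pics/scene9c.png

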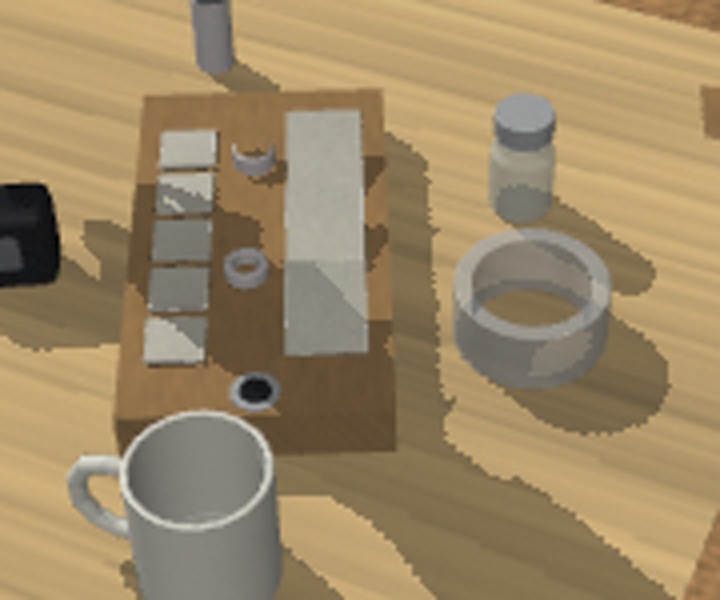

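View pics/diff.png

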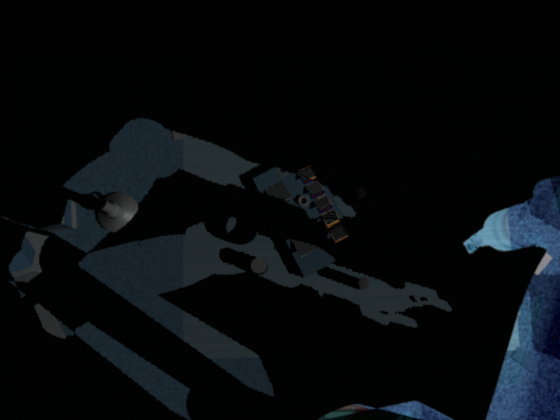

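All five small flaps lie flat. The large flaps and loose items have not moved; the only other differences between the first and last pictures are shadows. I'm handing it in.

```bash
python3 -c "
from bench import ctrl
print(ctrl.job_done())"
```

```text
the job is handed in; nothing more can be done
None
```

All five small flaps are shut. I ran the closed fingertips along the row from the eyelet end, folding flap 1 through flap 5 in turn. I then lifted away and handed the job in at about 13.5 s.

**Small flaps:** the last depth check from the top and scene cameras gave every flap within about 0.04 rad of flat. That is about the noise of the measurement.

**Force:** the highest I read while sliding was about 4 N, and about 6 N on a brief touch of the bare card before flap 1. I read force only at the end of each move, so short peaks in between would not show.

**Everything else:** the large flaps' measured angles changed by no more than about 0.04 rad between the first and last pictures, also within the noise. The ring, cap and other items on the table showed no movement; only shadows changed.

**Disagreement:** both cameras put the visible fingertips about 40 mm above the reported TCP height. The touch on the 35 mm high card box put the difference at about 36.5 mm. I did not find out why. I set the sliding height from the touch, and contact with the shut flaps at the expected height agreed with it.

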